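# Load the tasting-cup chiller and switch it to chill

## Task

Get the tasting cup cooling: press the lidded steel cup down into the round well of the black chiller, twisting it past its grip pads as needed, until it is fully home on the well floor, and let go of it. Then slide the little white switch in its recessed slot fully over to the blue (chill) end. Leave the cup seated and all the other things on the table standing where they are.

Things in the scene. Friction and masses are not known exactly. Their poses are not given: they have to be found in the camera images.
- cup_mid (a point): Centre (half-way up, on the axis) of the loose lidded cup: stainless steel, blue band round its middle, black lid; 58 mm diameter, 120 mm tall; z up along it. It starts upright on the table in any of five places among the bystanders, which may leave only about 20 mm beside it. Hold it in its upper half to seat it: its lower 38 mm go below the chiller's deck.
- cup: The same cup; origin at the centre of its underside. 0.2 to 0.4 kg. Its side is straight up to 114 mm (the black lid, fixed to it, is flush with the steel); the foot edge is bevelled 5 mm wide and 7 mm high.
- chiller: Fixed black box, flat silver trim ring round its well; origin at the centre of its underside. 130 mm along its x, about 206 mm along its y, flat top (deck) 75 mm above the table. It stands in any yaw from -52 to +40 degrees. z up; x runs along the switch slot towards the blue mark; y along its length from the switch end to the well end.
- well_floor (a point): Centre of the flat floor of the chiller's round well, 37 mm above the table; axes as the chiller. The well is 63 mm wide, 38 mm deep below the deck, with a 3 mm chamfer. Four sprung white pads on its wall, 12 to 30 mm above the floor, grip the cup: it enters freely for about 15 mm, then takes roughly 10 to 20 N of straight push (less while twisted) down to the floor; it stays where it is left.
- slot_center (a point): Centre of the switch slot at deck height, 109 mm from the well axis; axes as the chiller: x along the slot to the blue mark, -x to the orange mark. The slot is a flat-bottomed grey recess 84 mm long (x), 30 mm wide (y), 7.5 mm deep. On the deck beyond its ends lie flat marks, orange at -x, blue at +x.
- switch_top (a point): Centre of the top of the little white switch nub in the slot, flush with the deck: 7.5 mm high above the slot floor, 9 mm along the slot, 16 mm across. It slides along the slot against about 2 N of friction and stays where it is left. A fingertip let down into the slot on its orange side can push it towards blue.
- mode_switch (a joint): Travel of the switch in m: 0 at the orange end stop (nub centre 12 mm to the orange side of the slot centre), 0.012 half-way (off), 0.024 at the blue end stop (chill; nub centre 12 mm to the blue side). It starts between 0 and 0.012.
- stopper_jar: Bystander: amber jar with wooden cap, 68 mm diameter, 95 mm tall; origin at the centre of its underside, z up.
- tape_roll: Bystander: cardboard-coloured tape roll lying flat, 86 mm diameter, 48 mm tall; origin at the centre of its underside, z up.
- can: Bystander: drinks can with red label, 62 mm diameter, 115 mm tall; origin at the centre of its underside, z up.
- pen_cup: Bystander: white ceramic open cup, 72 mm diameter, 85 mm tall; origin at the centre of its underside, z up.
- half_bottle: Bystander: small green wine bottle, 68 mm diameter, 235 mm tall, standing just beyond the blue-end side (+x) of the chiller; origin at the centre of its underside, z up.
- bottle_left: Bystander: big green bottle with gold foil, 86 mm diameter, 300 mm tall, far left of the table; origin at the centre of its underside, z up.
- bottle_right: Bystander: big green bottle with copper foil, 86 mm diameter, 300 mm tall, on the right of the table; origin at the centre of its underside, z up.
Things that resemble listed ones, but are neither listed nor needed, are in the scene too. Leave any pink look-alike of the cup alone.

How it is judged:
By the outcome, as a careful person would: the job done as asked, in the order asked, and still so for the second after the job is handed in, with the robot touching nothing.
It also fails if it takes over 61 s, if anything falls off the work surface, if the arm or the gripper's body presses on something with over 40 N, if the wrist force passes 120 N, or if a joint passes its speed limit or range.

## Robot

A 6-joint arm with a two-finger parallel gripper is mounted at the origin on the work surface. World frame = base frame: x ahead of the robot, y to its left, z up, the work surface at z = 0. Lengths are in m, angles in degrees, forces in N, time in s.
With the tool pointing down it reaches from about 0.35 to 0.725 m from the base axis. Payload 4.3 kg.
Tool frame: the origin (TCP) lies on the mounting face of the last link; the fingertips stand 173 mm ahead of it and the grasp point (between the pads) lies 155 mm ahead of it; z points along the fingers, y is the line along which they close (so a half turn about z gives the same grasp; the last joint's range is limited). The gripper opens to 85 mm and grips with 20 to 120 N. Pads are 22 mm wide; open, the fingers measure 114 mm over their backs; the gripper's body (76 mm by 85 mm) begins 54 mm behind the grasp point. The pads swing forward as they close: fully open they stand 13 mm farther back than shut.
Start: joints at [-71.923, 21.618, 4.641, 73.018, 0, 83.68], TCP at [0.238, -0.524, 0.405] pointing down, gripper open.
Joint ranges: [-156.06, 156.06], [-48.1, 94.91], [-58.44, 69.94], [-101.28, 121.22], [-78.64, 73.56], [-180, 180]. Speed limits (degrees/s): [147.25, 147.25, 180, 180, 180, 180].

## Interface

Orientations are given as a 3x3 rotation matrix whose columns are the frame's x, y, z axes.
In Python, from workcell import ctrl gives the robot as it stands.
- The arm moves only by the tool step_arm, never from a script. Its argument "increments" is text: rows parted by semicolons, each of 5 numbers parted by spaces: the shift along the tool's x, y, z in cm, then the turn about the tool's z in degrees, then the closure in counts, from 0 (fully open) to 255 (shut). A call has 1 to 12 rows; each row is the pose to reach, as a shift and turn from the pose commanded when the call began, along the tool's axes at that moment; what a row does not reach only later rows make up. A row lasts 1/10 s, in which the tool goes at most 50 mm and 8.59 degrees, less where a joint would pass 70% of its speed; a pose out of reach is approached as far as the arm can. A call with a gripper value outside its range is refused whole. The fingers move at their own pace and stop on an object; "squeeze" is the grip in N (left out, the last holds). Time passes only in rows, so rows that repeat a pose let the fingers close. It gives the time, the measured TCP pose, the force, the opening and the grip force at its end, in the units of the state.
- ctrl.get_state(): the state, without advancing time (a new reading comes with each control period).
- ctrl.read_camera(name): name is "side" or "top" or "wrist"; returns the picture (384x512x3 uint8, red, green, blue); there is no depth.
- ctrl.camera_params(name): a dict with "intrinsics" (3x3 intrinsics, pixels), "dist_coeffs" ([k1, k2, p1, p2, k3] as OpenCV has them; the pictures are not rectified), "eye" and "rotation" of the camera in the world; the wrist camera has in their place "tool_from_camera" (4x4, takes a point from camera to tool coordinates, whose origin is the TCP and whose axes are the flange's). Camera axes: x right, y down, z forward; pixel columns grow to the right and rows downward; lengths in m; the calibration is good to about 2 mm. A picture is of the moment at which its call begins: read the wrist's pose just before it. camera_params takes no time and is no camera call.
- ctrl.hand_in(): hands the job in; it is judged then, once.
Trained networks look in the newest picture that a camera, given by its name, has taken for a name from the list of things; names that differ only in an ending like _2 or _b are one class to them, and where a whole thing is asked for, a point or a joint stands for the part that bears it (a point fixed in the world has none). Each returns a list of dicts, best first, with "confidence" (0 to 1); they miss things now and then, are a little off and sometimes report something else, mostly with a low value. They report only what shows in the picture. A call takes as long as a camera call. They do not tell look-alikes from the thing itself.
- ctrl.outline_of(name, camera): "region" (384x512 bool, what is visible of it) and "bbox" ([left, top, width, height] in pixels, round what is visible of it).
The state is a dict: "clock": time; "qpos": joint angles; "qd": joint speeds; "tau": joint torques, N m; "tcp_pos": TCP position; "orientation": TCP orientation; "contact_force": force on the tool from outside, world axes, zero at the start; "moment": the same for the moment, N m; "grip_width": opening from 0.0 (shut) to 1.0 (fully open); "gripper_force": force on a finger pad.
Only numpy, scipy, OpenCV 4.12 (cv2) and the standard library are available. Lean on these libraries where they do the work, as an engineer would, in place of code of your own. Each camera call takes 0.05 s, during which the arm holds its last target. There are 200 camera calls.

## Working session

There is one attempt and no reset: what is moved stays moved. The work goes in short steps, Python scripts to look and compute and a tool call to move; the robot and the scene stay as the last step left them, time stands still between calls to the robot, and variables do not carry over. Pictures are saved under pics/ and viewed, at most 10 in all, crops included, and the job is handed in when it is done.

Besides the shell and the picture viewer there is one more tool, called in YAML: its name, and indented under it one key for each argument. step_arm: Moves the arm, as the interface text tells. Its arguments: {"type":"object","properties":{"increments":{"type":"string"},"squeeze":{"type":"number"}},"required":["increments"]}

```bash
mkdir -p pics; ls
cat > h.py <<'E'
import numpy as np, cv2
from workcell import ctrl
def cam(name,st=None):
    p=ctrl.camera_params(name);K=np.array(p['intrinsics']);d=np.array(p['dist_coeffs'])
    if 'eye' in p: return K,d,np.array(p['rotation']),np.array(p['eye'])
    T=np.array(p['tool_from_camera']);R=np.array(st['orientation']);t=np.array(st['tcp_pos'])
    return K,d,R@T[:3,:3],t+R@T[:3,3]
def px2w(c,uv,z):
    K,d,R,e=c
    n=cv2.undistortPoints(np.array(uv,float).reshape(-1,1,2),K,d).reshape(-1,2)
    r=np.c_[n,np.ones(len(n))]@R.T
    return e+r*((z-e[2])/r[:,2])[:,None]
def w2px(c,P):
    K,d,R,e=c
    pc=(np.array(P,float).reshape(-1,3)-e)@R
    return cv2.projectPoints(pc,np.zeros(3),np.zeros(3),K,d)[0].reshape(-1,2)
def save(n,im): cv2.imwrite('pics/'+n,im[:,:,::-1])
E
python3 - <<'E'
from h import *
for n in ['top','side']:
    im=ctrl.read_camera(n);save(n+'1.png',im);c=cam(n);print(n,c[3].round(3),c[2].round(2).tolist(),c[0][0,0])
    for t in ['cup','chiller','mode_switch','stopper_jar','tape_roll','can','pen_cup','half_bottle','bottle_left','bottle_right']:
        for o in ctrl.outline_of(t,n)[:2]:
            ys,xs=np.nonzero(o['region']);print(t,round(o['confidence'],2),o['bbox'],xs.mean().round(),ys.mean().round(),px2w(c,[[xs.mean(),ys.mean()]],0.08).round(3)[0,:2])
print(ctrl.get_state()['clock'])
print(cam('wrist',ctrl.get_state()))
E
```

```text
pics
top [ 0.534 -0.031  1.446] [[0.02, -1.0, 0.06], [-1.0, -0.02, -0.0], [0.0, -0.06, -1.0]] 480.822649732578
cup 0.83 [208.7, 234.7, 25.9, 19.3] 221.0 244.0 [0.48  0.096]
cup 0.52 [247.7, 229.1, 20.0, 20.8] 258.0 236.0 [ 0.503 -0.009]
chiller 0.82 [281.8, 174.1, 81.3, 76.0] 322.0 211.0 [ 0.579 -0.188]
chiller 0.68 [71.7, 176.5, 54.2, 29.4] 100.0 189.0 [0.628 0.452]
stopper_jar 0.71 [203.6, 193.5, 24.7, 23.3] 217.0 204.0 [0.592 0.112]
tape_roll 0.86 [163.1, 232.6, 33.1, 27.9] 179.0 247.0 [0.468 0.216]
can 0.62 [128.4, 234.9, 29.7, 23.2] 143.0 244.0 [0.474 0.321]
pen_cup 0.69 [159.2, 191.7, 27.9, 26.8] 169.0 205.0 [0.587 0.248]
half_bottle 0.89 [324.0, 143.0, 28.2, 28.9] 338.0 155.0 [ 0.739 -0.232]
bottle_right 0.84 [390.4, 198.7, 59.7, 32.3] 418.0 213.0 [ 0.576 -0.468]
side [0.371 0.598 0.879] [[-0.93, -0.29, 0.23], [-0.36, 0.71, -0.6], [0.01, -0.64, -0.77]] 394.2576776563773
cup 0.8 [272.3, 191.5, 28.3, 39.2] 287.0 209.0 [ 0.5   -0.001]
cup 0.59 [270.8, 224.4, 25.5, 48.1] 283.0 247.0 [0.475 0.109]
chiller 0.95 [240.4, 128.9, 83.2, 68.0] 281.0 163.0 [ 0.567 -0.15 ]
stopper_jar 0.66 
[... 501 characters left out ...]
83.0 247.0 [0.475 0.108]
bottle_left 0.93 [122.3, 299.7, 58.7, 82.7] 152.0 345.0 [0.645 0.426]
bottle_right 0.65 [293.9, 37.2, 33.6, 91.9] 311.0 88.0 [ 0.587 -0.527]
bottle_right 0.18 [219.9, 222.1, 31.5, 40.3] 236.0 242.0 [0.583 0.138]
1.1
(array([[270.41410009,   0.        , 255.99188162],
       [  0.        , 270.41410009, 193.5968281 ],
       [  0.        ,   0.        ,   1.        ]]), array([-0.04382938,  0.        ,  0.        ,  0.        ,  0.        ]), array([[ 4.14173566e-01, -8.73790468e-01, -2.54853830e-01],
       [-9.10197851e-01, -3.97717573e-01, -1.15588084e-01],
       [-3.60080689e-04,  2.79840937e-01, -9.60046312e-01]]), array([ 0.30304908, -0.49362426,  0.37482544]))
```

```bash
sleep 0; python3 -c "
import cv2
for n in 'top1','side1': cv2.imwrite('pics/%sb.png'%n,cv2.resize(cv2.imread('pics/%s.png'%n),(800,600)))"
```

```text
(no output)
```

View pics/top1b.png

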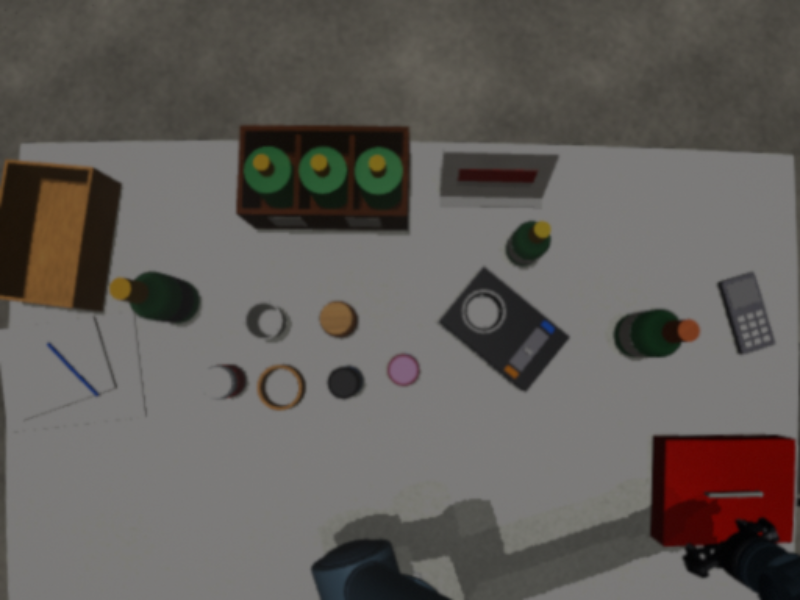

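View pics/side1b.png

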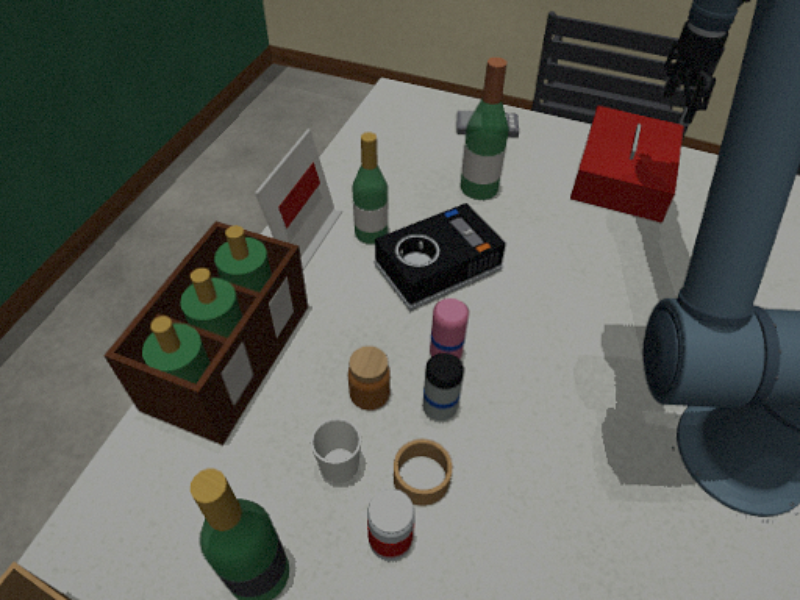

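The top view shows the steel cup's black lid at (345,382) in the 800x600 picture, with the pink look-alike at (403,369) to be left alone. The chiller's well is at (484,311), the blue mark at (547,327) and the orange mark at (511,371). The side view agrees.

Run:
```python
from h import *
c=cam('top');s=1/1.5625
f=lambda u,v,z:px2w(c,[[u*s,v*s]],z)[0].round(4)
for n,u,v,z in [('cup',345,382,.12),('pink',403,369,.12),('well',484,311,.075),('blue',547,327,.075),('orange',511,371,.075),('jar',338,318,.095),('tape',281,387,.048),('hb top',542,229,.235),('br top',687,330,.3)]: print(n,f(u,v,z))
a=f(547,327,.075)-f(511,371,.075);print(np.degrees(np.arctan2(a[1],a[0])))
st=ctrl.get_state();R=np.array(st['orientation']);print(R.round(4),st['tcp_pos'],st['qpos'])
print('cup shift',R.T@(f(345,382,.12)-np.array(st['tcp_pos'])), 'yaw y',np.degrees(np.arctan2(R[1,1],R[0,1])))
```

```text
cup [0.4794 0.0933 0.12  ]
pink [ 0.5043 -0.0085  0.12  ]
well [ 0.6116 -0.154   0.075 ]
blue [ 0.5842 -0.2703  0.075 ]
orange [ 0.5027 -0.2049  0.075 ]
jar [0.5932 0.1108 0.095 ]
tape [0.4645 0.2197 0.048 ]
hb top [ 0.7385 -0.2333  0.235 ]
br top [ 0.5748 -0.4525  0.3   ]
-38.745439306030434
[[ 9.107e-01  4.130e-01  1.000e-04]
 [ 4.130e-01 -9.107e-01 -1.000e-04]
 [ 0.000e+00  2.000e-04 -1.000e+00]] [ 0.23750558 -0.52368266  0.40475965] [-7.19249772e+01  2.16157283e+01  4.64252912e+00  7.30178086e+01
  2.54193327e-03  8.36804766e+01]
cup shift [ 0.47511595 -0.4620394   0.28469807] yaw y -65.60545377550909
```

step_arm:
  increments: "47.5 -46.2 3 -30.6 0;47.5 -46.2 3 -30.6 0;47.5 -46.2 3 -30.6 0;47.5 -46.2 3 -30.6 0;47.5 -46.2 3 -30.6 0;47.5 -46.2 3 -30.6 0;47.5 -46.2 3 -30.6 0;47.5 -46.2 3 -30.6 0;47.5 -46.2 3 -30.6 0;47.5 -46.2 3 -30.6 0;47.5 -46.2 3 -30.6 0;47.5 -46.2 3 -30.6 0"

```text
clock: 2.3
tcp_pos: [0.4565, 0.0365, 0.3778]
orientation: [[0.573, 0.819, 0.001], [0.819, -0.573, -0.0], [0.0, 0.001, -1.0]]
contact_force: [1.3, 0.9, 0.8]
grip_width: 0.999
gripper_force: 0.0
```

step_arm:
  increments: "0 0 0 0 0;0 0 0 0 0"

```text
clock: 2.5
tcp_pos: [0.4562, 0.0354, 0.3775]
orientation: [[0.571, 0.821, -0.0], [0.821, -0.571, -0.001], [-0.001, 0.0, -1.0]]
contact_force: [-0.1, -0.5, -0.2]
grip_width: 1.0
gripper_force: 0.0
```

Run:
```python
from h import *
st=ctrl.get_state();im=ctrl.read_camera('wrist');save('w1.png',im);c=cam('wrist',st)
print(st['tcp_pos'],st['qpos'],np.array(st['orientation']).round(3).tolist())
for o in ctrl.outline_of('cup','wrist')[:3]:
    ys,xs=np.nonzero(o['region']);print(o['confidence'],o['bbox'],xs.mean(),ys.mean())
print(w2px(c,[[.4794,.0933,.12],[.4794,.0933,0]]))
```

```text
[0.45622494 0.03537853 0.37746194] [-3.50540501e+00  8.73260309e+00 -1.66847332e+01  6.45994931e+01
 -3.87431948e-02  1.21320696e+02] [[0.571, 0.821, -0.0], [0.821, -0.571, -0.001], [-0.001, 0.0, -1.0]]
0.92 [278.2, 156.8, 78.2, 76.8] 318.0704941860465 195.62621124031008
0.69 [199.0, 83.8, 70.3, 73.5] 234.04887714663144 121.26076618229855
[[238.65945348 129.17430328]
 [244.62147984 124.29050183]]
```

View pics/w1.png

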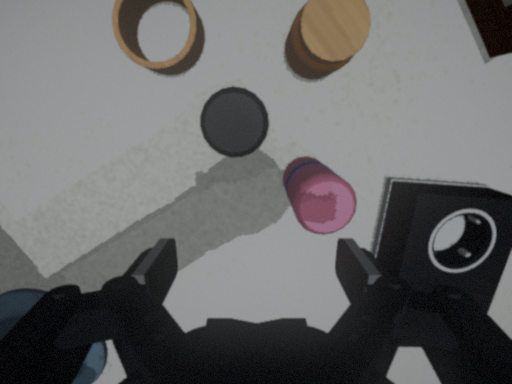

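The black lid's centre is at (234,121), with the pink cup at (325,203) beside it and the well ring at (462,241).

Run:
```python
from h import *
st=ctrl.get_state();c=cam('wrist',st);R=np.array(st['orientation']);t=np.array(st['tcp_pos'])
L=px2w(c,[[234.3,121.3]],.12)[0];W=px2w(c,[[462.5,241]],.075)[0];P=px2w(c,[[325,203]],.12)[0]
print(L,W,P,(R.T@(L-t))*100)
```

```text
[0.48009734 0.09863018 0.12      ] [ 0.61252584 -0.15380408  0.075     ] [ 0.50460033 -0.00412609  0.12      ] [ 6.72562444 -1.75498398 25.75070351]
```

step_arm:
  increments: "4 -1 2 0 0;6.6 -1.6 6 0 0;6.6 -1.6 6 0 0;6.6 -1.6 6 0 0"

```text
clock: 3.0
tcp_pos: [0.4804, 0.0963, 0.3169]
orientation: [[0.575, 0.818, -0.003], [0.818, -0.575, -0.001], [-0.002, -0.002, -1.0]]
contact_force: [0.8, 0.5, 0.7]
grip_width: 0.999
gripper_force: 0.0
```

Run:
```python
from h import *
st=ctrl.get_state();im=ctrl.read_camera('wrist');save('w2.png',im);c=cam('wrist',st)
R=np.array(st['orientation']);t=np.array(st['tcp_pos']);print(t,st['qpos'][5])
for o in ctrl.outline_of('cup','wrist')[:3]:
    m=o['region'].astype(np.uint8);cs=max(cv2.findContours(m,0,2)[0],key=cv2.contourArea)
    (x,y),r=cv2.minEnclosingCircle(cs);L=px2w(c,[[x,y]],.12)[0];print(o['confidence'],o['bbox'],x,y,r,L,(R.T@(L-t))*100)
```

```text
[0.48035132 0.09625791 0.31687764] 129.0297277176373
0.87 [210.4, 153.8, 82.3, 103.5] 252.49227905273438 207.24124145507812 50.65906524658203 [0.48632564 0.10890497 0.12      ] [ 1.42368576 -0.20459415 19.68491136]
0.79 [300.2, 222.3, 49.3, 109.4] 326.5 274.5 53.614463806152344 [0.50015648 0.03748932 0.12      ] [-3.62291814  5.03436165 19.68749988]
0.46 [228.8, 0.0, 53.3, 14.5] 254.0 1.0 26.019323348999023 [0.5551078  0.20489977 0.12      ] [13.23249577 -0.09917324 19.65744475]
```

View pics/w2.png

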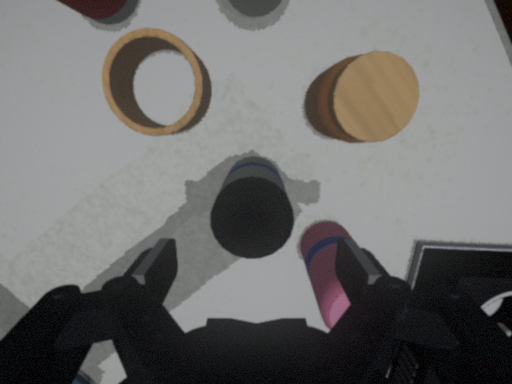

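The lid disc is centred at about (252,217), between the fingers, and the pink cup is clear of the right finger.

Run:
```python
from h import *
st=ctrl.get_state();c=cam('wrist',st);R=np.array(st['orientation']);t=np.array(st['tcp_pos'])
L=px2w(c,[[252,217]],.12)[0];print(L,(R.T@(L-t))*100)
a=np.linspace(0,6.28,60);
for z in(.12,):
  q=w2px(c,np.c_[L[0]+.029*np.cos(a),L[1]+.029*np.sin(a),0*a+z]);print(q.min(0),q.max(0))
```

```text
[0.48334502 0.10292591 0.12      ] [ 0.67446971 -0.24144055 19.8617666 ]
[208.52807111 174.36938158] [295.46429022 255.78860124]
```

step_arm:
  increments: "0.6 -0.2 3.5 0 0;0.6 -0.2 7.2 0 0;0.6 -0.2 7.2 0 0;0.6 -0.2 7.2 0 255;0.6 -0.2 7.2 0 255;0.6 -0.2 7.2 0 255;0.6 -0.2 7.2 0 255;0.6 -0.2 7.2 0 255;0.6 -0.2 7.2 0 255;0.6 -0.2 7.2 0 255"
  squeeze: 70

```text
clock: 4.1
tcp_pos: [0.4838, 0.1037, 0.2482]
orientation: [[0.574, 0.819, 0.004], [0.819, -0.574, 0.0], [0.003, 0.003, -1.0]]
contact_force: [-2.3, -0.1, 6.5]
grip_width: 0.662
gripper_force: 73.1
```

step_arm:
  increments: "0 0 -4 0 255;0 0 -8 0 255;0 0 -12 0 255;0 0 -15 0 255;-1.1 2 -15.5 0 255;-3.3 6 -15.5 0 255;-5.5 10 -15.5 0 255;-7.7 14.2 -15.5 0 255;-9.9 18.3 -15.5 0 255;-12.1 22.4 -15.5 0 255;-13.3 24.7 -15.5 0 255;-13.3 24.7 -15.5 0 255"

```text
clock: 5.3
tcp_pos: [0.6099, -0.1507, 0.4011]
orientation: [[0.577, 0.817, 0.002], [0.817, -0.577, -0.002], [-0.001, 0.003, -1.0]]
contact_force: [-0.3, 0.2, -2.8]
grip_width: 0.659
gripper_force: 76.4
```

Run:
```python
from h import *
st=ctrl.get_state();im=ctrl.read_camera('wrist');save('w3.png',im);c=cam('wrist',st)
print(st['tcp_pos'],st['qpos'],st['contact_force'],st['gripper_force'])
im2=ctrl.read_camera('side')
save('w3s.png',np.hstack([cv2.resize(im,(400,300)),cv2.resize(im2[90:240,200:400],(400,300),interpolation=2)]))
```

```text
[ 0.60987979 -0.15072103  0.4010678 ] [-1.96485266e+01  2.81133842e+01  1.40904892e+01  7.58282048e+01
 -7.23319847e-02  1.05611801e+02] [-0.2574278   0.20749347 -2.77841155] 76.3850875175558
```

View pics/w3s.png

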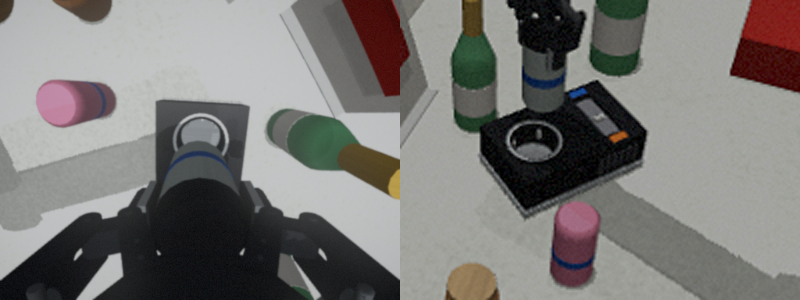

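The wrist part shows the cup held upright-looking in front of the ring, whose centre is near (257,173) in the full picture. The side part shows the cup above the chiller. I'll overlay the model to get both positions.

Run:
```python
from h import *
im=cv2.imread('pics/w3.png');st=ctrl.get_state();c=cam('wrist',st);R=np.array(st['orientation']);t=np.array(st['tcp_pos'])
# ring: bright pixels
g=cv2.cvtColor(im,cv2.COLOR_BGR2GRAY)
a=np.linspace(0,2*np.pi,73)
circ=lambda C,r:np.c_[C[0]+r*np.cos(a),C[1]+r*np.sin(a),0*a+C[2]]
x0,y0,x1,y1=190,120,330,270;k=4
crop=cv2.resize(im[y0:y1,x0:x1],None,fx=k,fy=k,interpolation=cv2.INTER_CUBIC);crop=cv2.convertScaleAbs(crop,alpha=1.5,beta=20)
def dr(P,col):
    q=(w2px(c,P)-[x0,y0]+.5)*k;cv2.polylines(crop,[q.astype(np.int32)],True,col,1)
W=np.array([.6125,-.154,.075]);dr(circ(W,.0345),(0,255,0))
# cup, grasp z: lifted 0.1529 from table
F=np.array([t[0],t[1],.153])
dr(circ(F,.024),(0,0,255));dr(circ(F+[0,0,.007],.029),(0,0,255))
cv2.imwrite('pics/w3o.png',crop);print(crop.shape)
print(c[3], R.T@(W-t)*100)
```

```text
(600, 560, 3)
[ 0.65036684 -0.0886345   0.37127881] [-0.32658142  0.6736035  32.61820606]
```

View pics/w3o.png

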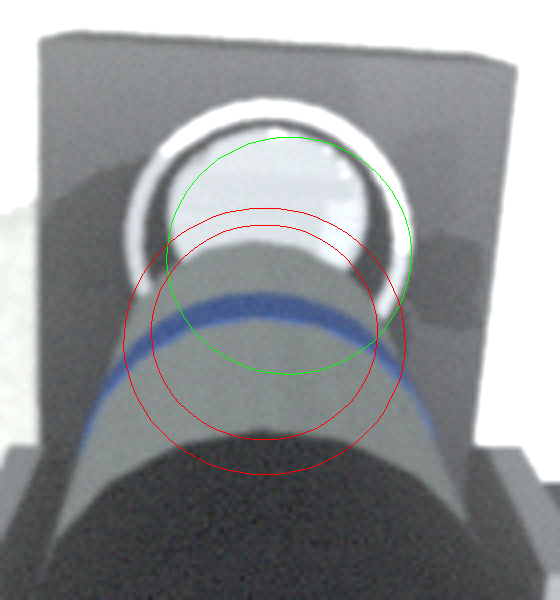

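```bash
cat > fit.py <<'E'
from h import *
from scipy.optimize import minimize
def samp(g,P,c):
    q=w2px(c,P).astype(np.float32);return cv2.remap(g,q[:,:1].copy(),q[:,1:].copy(),cv2.INTER_LINEAR).ravel()
def fit(g,c,R,t,W0,fz,ring_ang=100,cup=True):
    a=np.linspace(-np.radians(ring_ang),np.radians(ring_ang),90)
    u=np.cos(a)[:,None]*R[:,0]+np.sin(a)[:,None]*R[:,1]
    def ringcost(p): 
        C=np.array([p[0],p[1],.075]);f=lambda r:samp(g,C+r*u,c).mean()
        return -(2*f(.0376)-f(.0335)-f(.0425))
    G=[(ringcost((W0[0]+i,W0[1]+j)),W0[0]+i,W0[1]+j) for i in np.arange(-.012,.0121,.001) for j in np.arange(-.012,.0121,.001)]
    b=min(G);r=minimize(ringcost,b[1:],method='Nelder-Mead',options=dict(initial_simplex=[b[1:],(b[1]+.001,b[2]),(b[1],b[2]+.001)]))
    print('ring',r.x.round(4),r.fun)
    return r.x
E
python3 - <<'E'
from fit import *
st=ctrl.get_state();im=ctrl.read_camera('wrist');save('w4.png',im);c=cam('wrist',st);R=np.array(st['orientation']);t=np.array(st['tcp_pos'])
print(t,st['clock'])
g=cv2.cvtColor(im,cv2.COLOR_RGB2GRAY).astype(np.float32)
W=fit(g,c,R,t,(.6125,-.154),0)
Wt=fit(cv2.cvtColor(cv2.imread('pics/top1.png'),6).astype(np.float32),cam('top'),np.eye(3),0,(.6125,-.154),0,180)
Ws=fit(cv2.cvtColor(cv2.imread('pics/side1.png'),6).astype(np.float32),cam('side'),np.eye(3),0,(.6125,-.154),0,180)
# cup front foot edge, lateral scan
for s in (-.01,0,.01):
  d=np.arange(-.015,.012,.0005)
  P=t+[0,0,.16-t[2]]+ (d+np.sqrt(.029**2-s*s))[:,None]*R[:,0]+s*R[:,1]
  v=samp(g,P,c);i=np.abs(np.gradient(v)).argmax();print('cup x off',s,d[i]*1000,v[i-3:i+4].round())
x0,y0,x1,y1=190,120,330,270;k=4
crop=cv2.convertScaleAbs(cv2.resize(im[y0:y1,x0:x1,::-1],None,fx=k,fy=k),alpha=1.5,beta=20)
a=np.linspace(0,2*np.pi,73);circ=lambda C,r:np.c_[C[0]+r*np.cos(a),C[1]+r*np.sin(a),0*a+C[2]]
for P,col in((circ([*W,.075],.0345),(0,255,0)),(circ([*W,.075],.0407),(0,255,0)),(circ([t[0],t[1],.16],.029),(0,0,255))):
    cv2.polylines(crop,[((w2px(c,P)-[x0,y0]+.5)*k).astype(np.int32)],True,col,1)
cv2.imwrite('pics/w4o.png',crop)
E
```

```text
[ 0.60871067 -0.14753383  0.40118186] 5.4
ring [ 0.6119 -0.1507] -209.7140655517578
ring [ 0.612  -0.1521] -51.70473861694336
ring [ 0.6101 -0.1513] -149.04708862304688
cup x off -0.01 11.500000000000025 [117. 109.  99.  83.]
cup x off 0 -6.999999999999992 [ 81.  84.  92. 105. 119. 131. 135.]
cup x off 0.01 -7.499999999999993 [ 83.  92. 103. 115. 126. 133. 136.]
```

View pics/w4o.png

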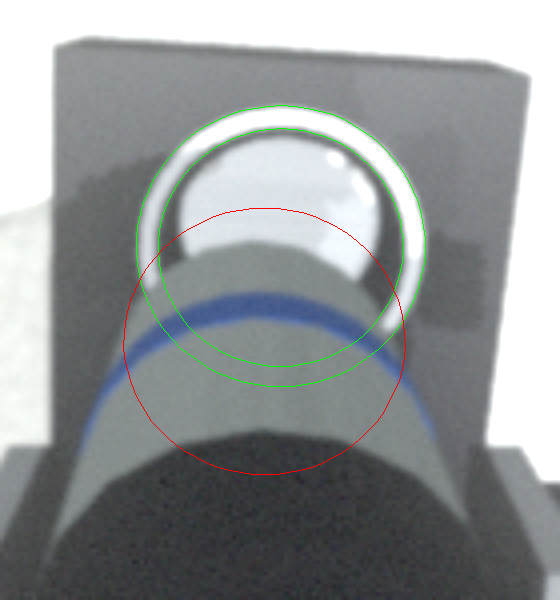

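The ring fit lies on the silver trim in the overlay, and the three cameras agree to about 1.5 mm. The cup sits about 7 mm towards tool -x in the grip, so I'll correct for that and go lower.

step_arm:
  increments: "0.3 0.25 2 0 255;0.6 0.5 5 0 255;0.6 0.5 6.3 0 255;0.6 0.5 6.3 0 255;0.6 0.5 6.3 0 255;0.6 0.5 6.3 0 255"

```text
clock: 6.05
tcp_pos: [0.6166, -0.1445, 0.3394]
orientation: [[0.573, 0.82, 0.003], [0.82, -0.573, -0.001], [0.001, 0.003, -1.0]]
contact_force: [-0.3, 0.0, -1.8]
grip_width: 0.657
gripper_force: 76.2
```

Run:
```python
from fit import *
st=ctrl.get_state();im=ctrl.read_camera('wrist');ims=ctrl.read_camera('side');c=cam('wrist',st);R=np.array(st['orientation']);t=np.array(st['tcp_pos'])
print(t,st['clock'],st['contact_force'])
g=cv2.cvtColor(im,cv2.COLOR_RGB2GRAY).astype(np.float32)
W=fit(g,c,R,t,(.6119,-.1507),0,55)
fz=t[2]-.248
C=t-.007*R[:,0]-.0009*R[:,1];C[2]=fz+.007;print('cup',C,'err tool mm',(R.T@(np.r_[W,C[2]]-C))[:2]*1000)
a=np.linspace(0,2*np.pi,73);circ=lambda C,r:np.c_[C[0]+r*np.cos(a),C[1]+r*np.sin(a),0*a+C[2]]
def ov(im,c,x0,y0,x1,y1,k,L):
    crop=cv2.convertScaleAbs(cv2.resize(im[y0:y1,x0:x1,::-1],None,fx=k,fy=k),alpha=1.4,beta=20)
    for P,col in L: cv2.polylines(crop,[((w2px(c,P)-[x0,y0]+.5)*k).astype(np.int32)],True,col,1)
    return crop
L=[(circ([.6117,-.1512,.075],.0345),(0,255,0)),(circ([.6117,-.1512,.075],.0407),(0,255,0)),(circ(C,.029),(0,0,255)),(circ([C[0],C[1],fz],.024),(255,0,0))]
A=ov(im,c,180,130,310,280,4,L);B=ov(ims,cam('side'),240,120,310,270,4,L)
cv2.imwrite('pics/w5.png',np.hstack([A,B]))
```

```text
[ 0.61663318 -0.14445585  0.33942425] 6.05 [-0.25140374  0.03498729 -1.77802753]
ring [ 0.6124 -0.1509] -170.0693359375
cup [ 0.61188456 -0.14967701  0.09842425] err tool mm [-0.6760647  1.1084195]
```

View pics/w5.png

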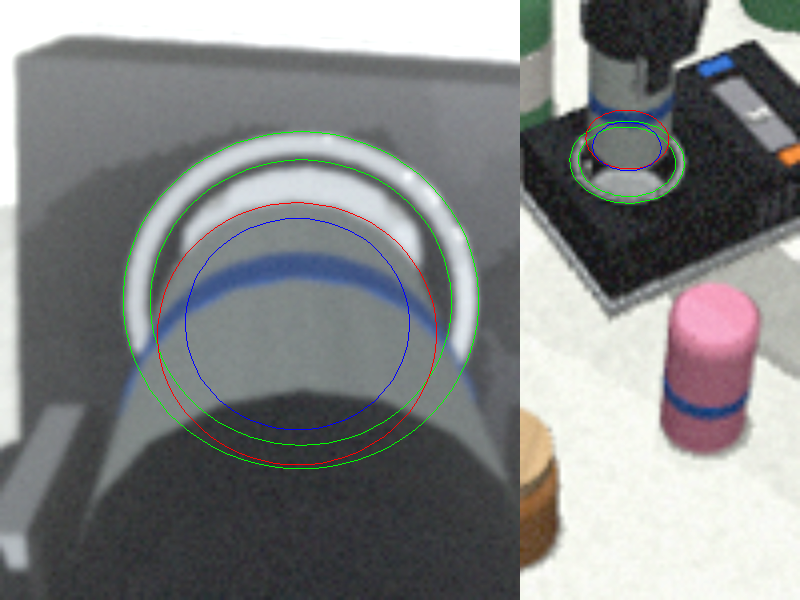

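In both views the modelled foot edge falls on the cup's bevel and the ring fits, so the remaining error is about 1 mm. I'll enter the free part of the well.

step_arm:
  increments: "-0.1 0.1 0.8 0 255;-0.1 0.1 1.6 0 255;-0.1 0.1 2.3 0 255;-0.1 0.1 2.8 0 255;-0.1 0.1 2.8 0 255"

```text
clock: 6.65
tcp_pos: [0.6162, -0.1462, 0.3082]
orientation: [[0.574, 0.819, -0.002], [0.819, -0.574, 0.001], [-0.0, -0.002, -1.0]]
contact_force: [-0.3, 0.1, -2.9]
grip_width: 0.661
gripper_force: 76.3
```

step_arm:
  increments: "0 0 0.2 6 255;0 0 0.5 12 255;0 0 0.8 18 255;0 0 1.1 24 255;0 0 1.4 30 255;0 0 1.7 36 255;0 0 2.0 42 255;0 0 2.2 48 255;0 0 2.3 54 255"
  squeeze: 100

```text
clock: 7.55
tcp_pos: [0.6175, -0.1494, 0.2884]
orientation: [[1.0, 0.012, 0.003], [0.012, -1.0, -0.011], [0.003, 0.011, -1.0]]
contact_force: [-0.6, -11.4, 0.7]
grip_width: 0.66
gripper_force: 106.6
```

The grip is off the cup's axis, so the twist loaded it sideways. I'll take that out and finish pressing.

step_arm:
  increments: "0.15 0.3 0.1 0 255;0.3 0.55 0.2 0 255;0.3 0.55 0.4 0 255;0.3 0.55 0.6 0 255;0.3 0.55 0.6 0 255"

```text
clock: 8.05
tcp_pos: [0.6196, -0.1521, 0.2853]
orientation: [[1.0, 0.018, 0.003], [0.018, -1.0, -0.004], [0.003, 0.004, -1.0]]
contact_force: [-7.8, 0.2, 19.8]
grip_width: 0.653
gripper_force: 109.3
```

step_arm:
  increments: "-0.1 0 0.2 -4 255;-0.1 0 0.4 -8 255;-0.1 0 0.4 -8 255"

```text
clock: 8.35
tcp_pos: [0.6192, -0.1521, 0.2853]
orientation: [[0.987, 0.157, 0.008], [0.158, -0.988, -0.004], [0.007, 0.006, -1.0]]
contact_force: [-10.9, 3.7, 36.6]
grip_width: 0.655
gripper_force: 110.9
```

step_arm:
  increments: "0 0 -0.4 0 255;0 0 -0.5 0 255;0 0 -0.5 0 0;0 0 -0.5 0 0;0 0 -0.5 0 0;0 0 -0.5 0 0;0 0 -0.5 0 0;0 0 -2 0 0;0 0 -5 0 0;0 0 -9 0 0;0 0 -9 0 0;0 0 -9 0 0"

```text
clock: 9.55
tcp_pos: [0.6192, -0.1519, 0.3678]
orientation: [[0.988, 0.156, 0.003], [0.156, -0.988, -0.001], [0.003, 0.002, -1.0]]
contact_force: [0.4, -0.2, -0.5]
grip_width: 1.0
gripper_force: 0.0
```

Run:
```python
from fit import *
st=ctrl.get_state();im=ctrl.read_camera('wrist');ims=ctrl.read_camera('side');c=cam('wrist',st);R=np.array(st['orientation']);t=np.array(st['tcp_pos'])
print(t,st['clock'],st['contact_force'],st['grip_width'],st['qpos'],R.round(3).tolist())
a=np.linspace(0,2*np.pi,73);circ=lambda C,r:np.c_[C[0]+r*np.cos(a),C[1]+r*np.sin(a),0*a+C[2]]
for z in (.157,): L=[(circ([.6119,-.151,.157],.029),(0,0,255)),(circ([.6119,-.151,.075],.029),(0,255,0))]
x0,y0,x1,y1=230,100,330,220;k=5
crop=cv2.convertScaleAbs(cv2.resize(ims[y0:y1,x0:x1,::-1],None,fx=k,fy=k),alpha=1.4,beta=20)
for P,col in L: cv2.polylines(crop,[((w2px(cam('side'),P)-[x0,y0]+.5)*k).astype(np.int32)],True,col,1)
w=cv2.resize(im[:,:,::-1],(300,225));w=cv2.copyMakeBorder(w,0,375,0,0,0)
cv2.imwrite('pics/w6.png',np.hstack([crop,w]))
for n in('wrist','side'):
  for s in('switch_top','mode_switch'):
    for o in ctrl.outline_of(s,n)[:2]: print(n,s,o['confidence'],o['bbox'])
```

```text
[ 0.61918683 -0.15190998  0.36777619] 9.55 [ 0.39525027 -0.18985137 -0.53532074] 0.9998563465217355 [-1.94819837e+01  2.96479766e+01  1.16668002e+01  7.18423417e+01
 -3.05411315e-03  1.51519300e+02] [[0.988, 0.156, 0.003], [0.156, -0.988, -0.001], [0.003, 0.002, -1.0]]
wrist switch_top 0.63 [308.5, 258.9, 16.3, 17.1]
wrist switch_top 0.45 [219.6, 162.3, 76.0, 99.5]
wrist mode_switch 0.36 [172.5, 112.7, 217.6, 207.4]
```

View pics/w6.png

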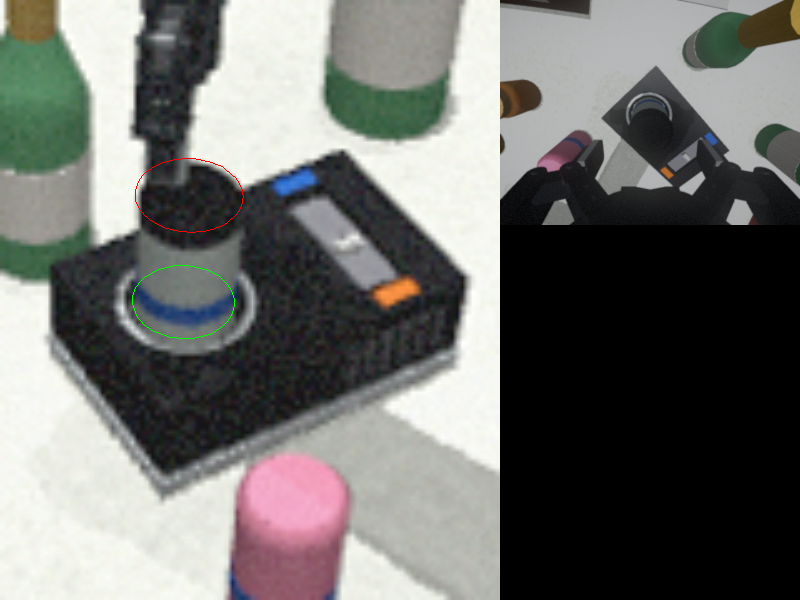

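The side view shows the cup upright in the well with its lid top at the height expected when home (red circle). The nub is near the slot's middle. Next I'll locate the slot axes and the nub.

Run:
```python
from fit import *
st=ctrl.get_state();R=np.array(st['orientation']);t=np.array(st['tcp_pos'])
W=np.array([.6119,-.151]);
def hsv(im,lo,hi,box):
    m=cv2.inRange(cv2.cvtColor(im,cv2.COLOR_RGB2HSV),lo,hi);z=np.zeros_like(m);x,y,X,Y=box;z[y:Y,x:X]=m[y:Y,x:X];ys,xs=np.nonzero(z);return [xs.mean(),ys.mean()],len(xs)
for n,box in (('side',(270,125,330,170)),('wrist',(250,200,390,310)),('top',(310,195,365,245))):
    im=ctrl.read_camera(n) if n!='top' else cv2.imread('pics/top1.png')[:,:,::-1].copy();c=cam(n,st)
    b,nb=hsv(im,(105,140,60),(125,255,255),box);o,no=hsv(im,(5,140,80),(22,255,255),box)
    B,O=px2w(c,[b,o],.075)[:,:2];d=B-O;y=np.degrees(np.arctan2(d[1],d[0]));M=(B+O)/2
    print(n,nb,no,b,o,'yaw',y.round(2),'len',np.linalg.norm(d).round(4),'mid',M.round(4),'from well',np.linalg.norm(M-W).round(4), 'yaw by well',np.degrees(np.arctan2(*(W-M)[::-1])).round(2)-90)
    if n=='wrist': save('w7.png',im)
    if n=='wrist': N=px2w(c,[[316.7,267.4]],.075)[0,:2]
    if n=='side': N=px2w(c,[[348/5+230,242/5+100]],.075)[0,:2]
    if n!='top': print('nub along slot mm',(N-M)@d/np.linalg.norm(d)*1000)
```

```text
side 45 32 [np.float64(283.26666666666665), np.float64(144.11111111111111)] [np.float64(308.875), np.float64(157.71875)] yaw -16.76 len 0.0899 mid [ 0.5442 -0.2177] from well 0.0951 yaw by well -45.42
nub along slot mm -2.875748199895647
wrist 268 239 [np.float64(361.72014925373134), np.float64(235.91044776119404)] [np.float64(285.510460251046), np.float64(293.765690376569)] yaw -38.54 len 0.1063 mid [ 0.5436 -0.2362] from well 0.1092 yaw by well -38.71
nub along slot mm -5.7692825209119025
top 51 39 [np.float64(350.15686274509807), np.float64(208.86274509803923)] [np.float64(326.8974358974359), np.float64(237.33333333333334)] yaw -38.73 len 0.1056 mid [ 0.5442 -0.2375] from well 0.1098 yaw by well -38.05
```

step_arm:
  increments: "-4 0.5 0 -8 0;-8 1 0 -16 0;-12 1.5 0 -24 0;-13.8 1.7 1 -32 0;-13.8 1.7 5 -40 0;-13.8 1.7 9 -42.4 0;-13.8 1.7 9.8 -42.4 0;-13.8 1.7 9.8 -42.4 0;-13.8 1.7 9.8 -42.4 0;-13.8 1.7 9.8 -42.4 0"

```text
clock: 10.95
tcp_pos: [0.4862, -0.1906, 0.2706]
orientation: [[0.624, 0.781, 0.003], [0.781, -0.624, -0.002], [0.001, 0.004, -1.0]]
contact_force: [0.8, 0.6, 0.8]
grip_width: 1.002
gripper_force: 0.0
```

Run:
```python
from fit import *
st=ctrl.get_state();im=ctrl.read_camera('wrist');ims=ctrl.read_camera('side');c=cam('wrist',st);cs=cam('side');R=np.array(st['orientation']);t=np.array(st['tcp_pos'])
ps=np.radians(-38.6);X=np.array([np.cos(ps),np.sin(ps),0]);Y=np.array([-X[1],X[0],0]);S=np.array([.5438,-.2363,.075])
print(t,np.degrees(np.arctan2(R[1,1],R[0,1])),'tcp in slot mm',(t-S)@X*1000,(t-S)@Y*1000,st['contact_force'])
rect=lambda C,a,b,ax,ay:np.array([C+i*a*ax+j*b*ay for i,j in((1,1),(1,-1),(-1,-1),(-1,1))])
tip=t+.160*R[:,2]+.04975*R[:,1]
L=[(rect(S,.042,.015,X,Y),(0,255,0)),(rect(S-.005*X,.0045,.008,X,Y),(255,255,0)),(rect(tip,.00725,.011,R[:,1],R[:,0]),(0,0,255))]
def ov(im,c,x0,y0,x1,y1,k):
    crop=cv2.convertScaleAbs(cv2.resize(im[y0:y1,x0:x1,::-1],None,fx=k,fy=k),alpha=1.6,beta=30)
    for P,col in L: cv2.polylines(crop,[((w2px(c,P)-[x0,y0]+.5)*k).astype(np.int32)],True,col,1)
    return crop
A=ov(im,c,290,140,490,340,2);A=cv2.copyMakeBorder(A,0,200,0,0,0);B=ov(ims,cs,250,110,330,230,5)
cv2.imwrite('pics/w8.png',np.hstack([A,B]))
```

```text
[ 0.48623938 -0.19063253  0.27062004] -38.61412161438232 tcp in slot mm -73.47580681033334 -0.2208298921530516 [0.77737787 0.61937194 0.79584586]
```

View pics/w8.png

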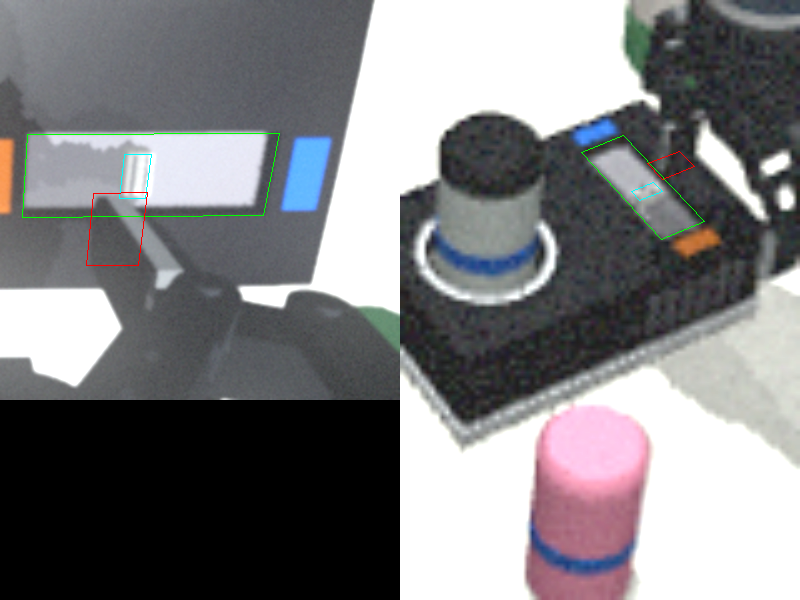

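The overlays fit the slot and the nub (at about -5 mm). The fingertip is thinner than I modelled: its outer face is about 50 mm from the tool axis, so it is over the slot on the orange side. I'll lower it now.

step_arm:
  increments: "0 0 2 0 0;0 0 3.4 0 0;0 0 4 0 0;0 0 4 0 0;0 0 4 0 0"

```text
clock: 11.55
tcp_pos: [0.4854, -0.1903, 0.2293]
orientation: [[0.624, 0.781, 0.001], [0.781, -0.624, -0.001], [0.0, 0.001, -1.0]]
contact_force: [-0.0, -0.7, -0.5]
grip_width: 1.0
gripper_force: 0.0
```

step_arm:
  increments: "0 0.5 0 0 0;0 1.0 0 0 0;0 1.5 0 0 0;0 2.0 0 0 0;0 2.4 0 0 0;0 2.8 0 0 0;0 3.1 0 0 0;0 3.1 0 0 0"

```text
clock: 12.35
tcp_pos: [0.5098, -0.2099, 0.2287]
orientation: [[0.624, 0.781, 0.001], [0.781, -0.624, -0.001], [0.0, 0.001, -1.0]]
contact_force: [0.2, 0.6, 0.7]
grip_width: 1.005
gripper_force: 1.0
```

```bash
cat > v.py <<'E'
import sys
from fit import *
st=ctrl.get_state();im=ctrl.read_camera('wrist');ims=ctrl.read_camera('side');c=cam('wrist',st);cs=cam('side');t=np.array(st['tcp_pos'])
ps=np.radians(-38.6);X=np.array([np.cos(ps),np.sin(ps),0]);Y=np.array([-X[1],X[0],0]);S=np.array([.5438,-.2363,.075])
print(t,(t-S)@X*1000,st['contact_force'],st['clock'])
rect=lambda C,a,b:np.array([C+i*a*X+j*b*Y for i,j in((1,1),(1,-1),(-1,-1),(-1,1))])
L=[(rect(S,.042,.015),(0,255,0)),(rect(S+.012*X,.0045,.008),(255,255,0))]
def ov(im,c,x0,y0,x1,y1,k):
    crop=cv2.convertScaleAbs(cv2.resize(im[y0:y1,x0:x1,::-1],None,fx=k,fy=k),alpha=1.3,beta=10)
    for P,col in L: cv2.polylines(crop,[((w2px(c,P)-[x0,y0]+.5)*k).astype(np.int32)],True,col,1)
    return crop
q=w2px(c,S)[0].astype(int)
x0=int(np.clip(q[0]-80,0,352));y0=int(np.clip(q[1]-80,0,224));A=ov(im,c,x0,y0,x0+160,y0+160,3)[:, :400];A=cv2.copyMakeBorder(A,0,120,0,0,0);B=ov(ims,cs,250,110,330,230,5)
cv2.imwrite('pics/'+sys.argv[1],np.hstack([A,B]))
E
python3 v.py w9.png
```

```text
[ 0.50980384 -0.20987416  0.22867663] -43.05523707771258 [0.2382101  0.64760395 0.72880735] 12.35
```

step_arm:
  increments: "0 0.2 0 0 0;0 0.4 0 0 0;0 0.4 0 0 0"

```text
clock: 12.75
tcp_pos: [0.5113, -0.2111, 0.2288]
orientation: [[0.624, 0.782, -0.003], [0.782, -0.624, 0.002], [-0.0, -0.003, -1.0]]
contact_force: [-6.1, 4.0, 9.2]
grip_width: 1.001
gripper_force: 5.7
```

step_arm:
  increments: "0 0.2 0 0 0;0 0.3 0 0 0;0 0.3 0 0 0"

```text
clock: 13.05
tcp_pos: [0.5119, -0.2116, 0.2289]
orientation: [[0.623, 0.782, -0.006], [0.782, -0.623, 0.005], [-0.0, -0.008, -1.0]]
contact_force: [-12.3, 9.0, 17.5]
grip_width: 1.001
gripper_force: 10.5
```

step_arm:
  increments: "0 -0.8 0 0 0;0 -1.2 0 0 0;0 -1.2 0 0 0;0 -1.2 -4 0 0;0 -1.2 -8 0 0;0 -2 -11 0 0;0 -2 -11 0 0;0 -2 -11 0 0"

```text
clock: 13.85
tcp_pos: [0.4996, -0.2017, 0.339]
orientation: [[0.624, 0.781, 0.002], [0.781, -0.624, -0.001], [0.0, 0.002, -1.0]]
contact_force: [-0.1, 0.1, 0.4]
grip_width: 1.001
gripper_force: 0.0
```

Run:
```python
from fit import *
st=ctrl.get_state();print(st['tcp_pos'],st['contact_force'])
ps=np.radians(-38.6);X=np.array([np.cos(ps),np.sin(ps),0]);Y=np.array([-X[1],X[0],0]);S=np.array([.5438,-.2363,.075])
for n in('wrist','side','top'):
    im=ctrl.read_camera(n);c=cam(n,st);g=cv2.cvtColor(im,cv2.COLOR_RGB2GRAY).astype(np.float32)
    d=np.arange(-.044,.045,.002)
    v=np.mean([samp(g,S+d[:,None]*X+j*Y,c) for j in(-.004,0,.004)],0);print(n,[(int(round(a*1e3)),int(b)) for a,b in zip(d,v)])
    for s in('switch_top','cup'):
      for o in ctrl.outline_of(s,n)[:2]:
        b=o['bbox'];p=px2w(c,[[b[0]+b[2]/2,b[1]+b[3]/2]],.075)[0];print(s,o['confidence'],b,'slot x mm',((p-S)@X*1000).round(1),((p-S)@Y*1000).round(1))
    save('f_%s.png'%n,im)
# lid circle check in top
```

```text
[ 0.49956157 -0.20169329  0.3389976 ] [-0.10646065  0.06391585  0.36098859]
wrist [(-44, 39), (-42, 58), (-40, 79), (-38, 80), (-36, 79), (-34, 79), (-32, 80), (-30, 78), (-28, 79), (-26, 79), (-24, 81), (-22, 82), (-20, 80), (-18, 79), (-16, 80), (-14, 80), (-12, 81), (-10, 82), (-8, 82), (-6, 82), (-4, 81), (-2, 83), (0, 80), (2, 80), (4, 80), (6, 77), (8, 106), (10, 108), (12, 134), (14, 121), (16, 141), (18, 121), (20, 120), (22, 119), (24, 119), (26, 119), (28, 118), (30, 118), (32, 118), (34, 118), (36, 119), (38, 113), (40, 57), (42, 40), (44, 49)]
switch_top 0.58 [324.3, 187.1, 10.4, 16.6] slot x mm 11.2 1.8
cup 0.88 [31.9, 0.3, 130.5, 65.0] slot x mm -181.0 135.7
cup 0.66 [288.3, 0.0, 131.1, 106.1] slot x mm 22.3 120.1
side [(-44, 34), (-42, 48), (-40, 57), (-38, 60), (-36, 60), (-34, 59), (-32, 60), (-30, 61), (-28, 61), (-26, 61), (-24, 60), (-22, 61), (-20, 63), (-18, 62), (-16, 62), (-14, 62), (-12, 62), (-10, 63), (-8, 62), (-6, 61), (-4, 58), (-2, 54), (0, 56), (2, 66), (4, 79), (6, 95), (8, 103), (10, 109), (12, 115), (14, 112), (16, 103), (18, 97), (20, 95), (22, 95), (24, 95), (26, 96), (28, 97), (30, 99), (32, 89), (34, 67), (36, 40), (38, 19), (40, 10), (42, 12), (44, 22)]
cup 0.91 [274.9, 191.1, 24.1, 42.7] slot x mm -185.4 160.2
cup 0.71 [239.6, 134.5, 84.6, 63.1] slot x mm -42.6 83.4
top [(-44, 21), (-42, 21), (-40, 21), (-38, 21), (-36, 21), (-34, 21), (-32, 21), (-30, 21), (-28, 21), (-26, 21), (-24, 21), (-22, 21), (-20, 21), (-18, 21), (-16, 24), (-14, 25), (-12, 28), (-10, 30), (-8, 34), (-6, 39), (-4, 42), (-2, 41), (0, 40), (2, 37), (4, 34), (6, 33), (8, 34), (10, 37), (12, 41), (14, 42), (16, 40), (18, 37), (20, 36), (22, 39), (24, 47), (26, 57), (28, 66), (30, 74), (32, 78), (34, 80), (36, 81), (38, 79), (40, 71), (42, 58), (44, 44)]
cup 0.8 [301.9, 187.7, 19.8, 18.3] slot x mm 10.2 106.1
cup 0.68 [244.7, 228.9, 23.9, 20.5] slot x mm -183.2 150.7
```

The nub now spans +8 to +16 mm in the slot, so its centre is at +12, the blue end stop. The push also stalled there.

```bash
python3 -c "
from workcell import ctrl
print(ctrl.hand_in())"
```

```text
the job is handed in; nothing more can be done
None
```

The cup is pressed home on the well floor and released, the switch is fully at the blue (chill) end, nothing else was disturbed as far as I saw, and the job is handed in at about 14 s; the hand-in returned no verdict.

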